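# Pack the last fan module and close the tuck-lid carton

## Task

Lower the loose full-height fan module (the tall white one standing on the bench with the round fan openings, not the short blank) upright into the free middle slot of the tray inside the cardboard carton, without dropping it; the tray may lie a little off-centre, so feel for the slot and let the module go all the way to its bottom. Then fold both short end flaps inward until they lie flat, and only after that fold the long lid over them and press it flat. Be gentle with the cardboard and leave everything else on the bench where it is.

Things in the scene. Friction and masses are not known exactly. Their poses are not given: they have to be found in the camera images.
- carton: Open brown cardboard carton, fixed on the bench in four low aluminium corner brackets. Outside 128 (x) x 214 (y) x 106 (z) mm, walls and floor 4 mm. Origin: centre of its underside; z up, y along its long side, +x towards the lid's crease. In its bottom lies a grey tray with three slots in a row along y; the outer two hold modules like the loose one, the middle slot is free.
- tray_nominal (a point): Carton's middle at the height of the tray's top, 38 mm above the carton's underside. Slots 60 mm apart, 84 (x) x 30 (y) mm, 28 mm deep, mouths chamfered 2 mm. The tray is square to the carton and centred in x, but lies up to 8 mm off this point along carton y, either way; this is not measured: see or feel where the slot is. 35 mm free on each side of a module in the middle slot.
- module: The loose fan module: white box 80 (x) x 25 (y) x 88 (z) mm, a round black fan opening in both broad faces, 0.13 to 0.25 kg, standing on the bench. Origin: centre of its underside, z up, y through its 25 mm thickness. It goes in either way round, thickness along the carton's y. Seated, its underside is 10 mm above the carton's underside and its top 8 mm below the rim.
- flap_left (a joint): End flap on the carton's +y side: 0 = flat closed, 1.57 = upright, up to 2.7 = leaning outward; it stays where it is left. Cardboard 112 (along carton x) x 60 (crease to free edge) x 4 mm. The crease runs along carton x at y = +107, z = 106 mm in the carton's frame; closed, it reaches towards -y, 106 to 110 mm high.
- flap_left_edge (a point): Middle of the free edge of the +y end flap, 60 mm from its crease.
- flap_right (a joint): Angle of the end flap on the carton's -y side, same size and meaning; its crease is at y = -107, z = 106 mm; closed, it reaches towards +y.
- flap_right_edge (a point): Middle of the free edge of the -y end flap, 60 mm from its crease.
- lid (a joint): Long lid on the carton's +x side: 0 = flat closed over the end flaps, 1.57 = upright, up to 2.7 = leaning outward; it stays where it is left. Cardboard 214 (along carton y) x 122 (crease to free edge) x 4 mm. The crease runs along carton y at x = +64, z = 111 mm in the carton's frame; closed, it reaches towards -x, 111 to 115 mm high.
- lid_edge (a point): Middle of the free edge of the lid, 122 mm from its crease. Lift it round its crease: a level shove on the edge of a wide-open flap can jam.
- blank: Bystander: short white blank, 80 x 25 x 48 mm, ribbed, no fan opening, standing on the bench; it may stand where the module could. Origin: centre of its underside.
- tape_roll: Bystander: clear tape roll lying flat, 90 mm across, 48 mm high. Origin: centre of its underside.
- screwdriver: Bystander: screwdriver lying on the bench between the robot and the carton. Origin near its middle.
- profile_bar: Bystander: white plastic bar, 110 x 18 x 15 mm, lying between the module and the carton. Origin: centre of its underside.
- grille_frame: Bystander: flat white frame with two round holes, 100 x 190 x 6 mm, lying left of the carton. Origin: centre of its underside.
- cleaner: Bystander: white bottle, 56 mm across, 140 mm tall, at the far right. Origin: centre of its underside.
- clip_tub: Bystander: grey round tub, 80 mm across, 50 mm high, at the far left. Origin: centre of its underside.
There are look-alikes about, which are no part of the job. What is shaped like the module but green is not meant.

How it is judged:
On the way, in this order (a step that is already met when the one before it is completed fails the run):
1. the module stands at the bottom of the tray's free slot, released (z of module in the frame of carton below 0.018 m and x of module in the frame of carton between -0.015 and 0.015 m and y of module in the frame of carton between -0.018 and 0.018 m and angle between module's own z axis and vertical below 0.12 rad and contact force between the fingers and module below 0.5 N), for 0.2 s.
2. both end flaps are folded flat while the lid is still open (value of joint each of flap_left, flap_right below 0.1 rad), for 0.1 s.
3. the lid is folded flat over the end flaps (value of joint lid below 0.07 rad), for 0.1 s.
At the end, for the whole second after the job is handed in: Module upright (7 deg) and let go at the bottom of the middle slot: underside under 18 mm above the carton's underside, within 15 mm (x) and 18 mm (y) of its centre; both end flaps within 0.10 rad of flat, the lid over them within 0.07 rad, all at rest (all of step 1 and all of step 2 and value of joint lid below 0.07 rad and velocity of joint lid below 0.05 rad/s and linear speed of module below 0.02 m/s); the robot touches nothing.
It fails at once if the carton, with its flaps, is pressed by the fingers with more than 60 N (contact force between the fingers and carton above 60 N).
It fails at once if the module is dropped into the carton (faster than 0.6 m/s inside it) (z of module in the frame of carton below 0.1 m and horizontal distance between module and carton below 0.06 m and linear speed of module above 0.6 m/s).
It fails at once if a bystander is moved by more than 30 mm (distance of any of blank, tape_roll, screwdriver, profile_bar, grille_frame, cleaner, clip_tub from where it was at the start of the episode above 0.03 m).
It also fails if it takes over 72 s, if anything falls off the work surface, if the arm or the gripper's body presses on something with over 40 N, if the wrist force passes 120 N, or if a joint passes its speed limit or range.

## Robot

A 7-joint arm with a two-finger parallel gripper is mounted at the origin on the work surface. World frame = base frame: x ahead of the robot, y to its left, z up, the work surface at z = 0. Lengths are in m, angles in rad, forces in N, time in s.
With the tool pointing down it reaches from about 0.4 to 0.85 m from the base axis. Payload 4.5 kg.
Tool frame: the origin (TCP) lies midway between the tips of the shut fingers; the grasp point (between the pads) lies 19 mm behind it; z points along the fingers, y is the line along which they close (so a half turn about z gives the same grasp; the last joint's range is limited). The gripper opens to 88 mm and grips with 3 to 60 N. Pads are 18 mm wide; open, the fingers measure 123 mm over their backs; the gripper's body (75 mm by 187 mm) begins 45 mm behind the grasp point.
Start: joints at [1.267, 0.689, -0.195, 1.565, 0.157, 0.902, -0.215], TCP at [0.207, -0.59, 0.239] pointing down, gripper open.
Joint ranges: [-3.01, 3.01], [-0.46, 2.08], [-1.47, 1.51], [0.13, 2.56], [-1, 4.14], [0.04, 2.09], [-2.66, 2.66]. Speed limits (rad/s): [2.57, 2.57, 3.14, 3.14, 3.14, 3.14, 3.14].

## Interface

Orientations are given as a unit quaternion [x, y, z, w].
In Python, from plant import sensors, eyes, finish_job gives the robot as it stands.
- The arm moves only by the tool send_rows, never from a script. Its argument "rows" is text: rows parted by semicolons, each of 4 numbers parted by spaces: the shift along the tool's x, y, z normalised to -1 to 1, where 1 is 30 cm, then the turn about the tool's z normalised to -1 to 1, where 1 is 2 pi rad. A call has 1 to 10 rows; each row is the pose to reach, as a shift and turn from the pose commanded when the call began, along the tool's axes at that moment, turning the shorter way round; what a row does not reach only later rows make up. A row lasts 1/12 s, in which the tool goes at most 41.7 mm and 7.16 degrees, less where a joint would pass 70% of its speed; a pose out of reach is approached as far as the arm can. A call with a number of a shift or a turn outside -1 to 1 is refused whole. A call with a gripper value outside its range is refused whole. "jaw" is the closure, from -1 (fully open) to 1 (shut), set as the call begins (left out, the last holds). The fingers move at their own pace and stop on an object; "force" is the grip in N (left out, the last holds). Time passes only in rows, so rows that repeat a pose let the fingers close. It gives the time, the measured TCP pose, the force, the opening and the grip force at its end, in the units of the state.
- sensors.get_state(): the state, without advancing time (a new reading comes with each control period).
- eyes.snapshot(name): name is "side" or "top"; returns (picture, depth): 480x640x3 uint8, red, green, blue; 480x640 float32, m along the optical axis (not along the pixel's ray), 0 where there is no reading.
- eyes.calibration(name): a dict with "fov_y" (degrees; the focal length in pixels is half the picture's height over the tangent of half this angle, whatever the lens; pixels are square), "cx", "cy" (the principal point, pixels), "world_from_camera" (4x4, takes a point from camera to world coordinates). Camera axes: x right, y down, z forward; pixel columns grow to the right and rows downward; lengths in m; the calibration is good to about 2 mm. A picture is of the moment at which its call begins. calibration takes no time and is no camera call.
- finish_job(): hands the job in; it is judged then, once.
The state is a dict: "clock": time; "q": joint angles; "qd": joint speeds; "joint_torque": joint torques, N m; "tool_pos": TCP position; "eef_rot": TCP orientation; "contact_force": force on the tool from outside, world axes, zero at the start; "moment": the same for the moment, N m; "opening": opening from 0.0 (shut) to 1.0 (fully open); "finger_force": force on a finger pad.
Only numpy, scipy, OpenCV 4.12 (cv2) and the standard library are available. Lean on these libraries where they do the work, as an engineer would, in place of code of your own. Each camera call takes 0.05 s, during which the arm holds its last target. There are 200 camera calls.

## Working session

There is one attempt and no reset: what is moved stays moved. The work goes in short steps, Python scripts to look and compute and a tool call to move; the robot and the scene stay as the last step left them, time stands still between calls to the robot, and variables do not carry over. Pictures are saved under pics/ and viewed, at most 10 in all, crops included, and the job is handed in when it is done.

Besides the shell and the picture viewer there is one more tool, called after "Request:" as name(argument=value, ...) on one line, values as JSON. send_rows: Moves the arm, as the interface text tells. Scaled input: -1 to 1 covers 30 cm each way for a shift and 2 pi rad each way for a turn. Its arguments: {"type":"object","properties":{"rows":{"type":"string"},"jaw":{"type":"number"},"force":{"type":"number"}},"required":["rows"]}

```bash
mkdir -p pics; python3 - <<'E'
from plant import sensors, eyes
import cv2,numpy as np
print(sensors.get_state())
for n in("top","side"):
    p,d=eyes.snapshot(n); cv2.imwrite(f"pics/{n}0.png",p[...,::-1]); np.savez(f"{n}0.npz",p=p,d=d)
    c=eyes.calibration(n); print(n,c['fov_y'],c['cx'],c['cy'],np.round(c['world_from_camera'],4).tolist())
E
```

```text
{'clock': 0.0, 'q': array([ 1.2668116 ,  0.68996411, -0.19455056,  1.56634054,  0.15731122,
        0.90251331, -0.21511924]), 'qd': array([-0.00057066,  0.00097686, -0.00031575,  0.00031964, -0.00161268,
        0.00146928, -0.00043922]), 'joint_torque': array([ 1.88676368e-04, -5.27568519e+01, -1.26710437e+00, -1.53432673e+01,
       -5.26467303e-02,  6.40084036e-03,  1.59593210e-04]), 'tool_pos': array([ 0.20688143, -0.58909389,  0.2379243 ]), 'eef_rot': array([ 9.85762742e-01,  1.68139762e-01, -2.13923766e-04, -8.89564239e-04]), 'contact_force': array([ 0.18765472, -0.71708093, -0.31429562]), 'moment': array([-0.00320116, -0.00135036, -0.01830827]), 'finger_force': 0.0, 'opening': 1.0025410414076643}
top 43.767952956663315 328.22064156030666 232.7951653544543 [[-0.0175, -0.992, 0.1247, 0.3536], [-0.9998, 0.019, 0.0107, -0.0467], [-0.013, -0.1245, -0.9921, 1.4204], [0.0, 0.0, 0.0, 1.0]]
side 52.02896018382574 320.1676790256282 237.17627179450457 [[-0.9334, -0.2411, 0.2656, 0.2053], [-0.3587, 0.6339, -0.6852, 0.7233], [-0.0031, -0.7349, -0.6782, 0.8259], [0.0, 0.0, 0.0, 1.0]]
```

View pics/top0.png

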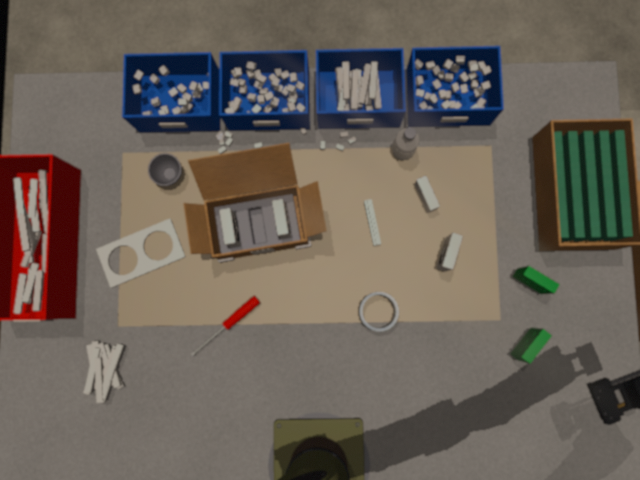

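View pics/side0.png

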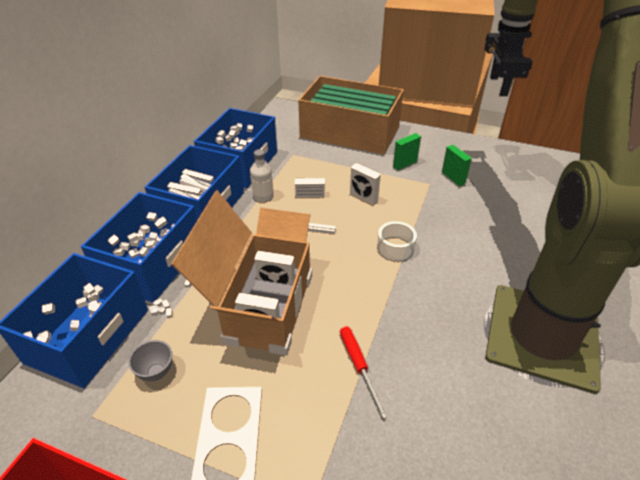

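Top view: the carton is near (255,218) with the tray's free slot at about (262,225), the module near (452,252) and the blank at (428,194). The side view confirms the module by its fan at (365,183). Next I measure with depth.

```bash
cat > h.py <<'E'
import numpy as np,cv2
from plant import eyes,sensors
def cloud(n,d):
    c=eyes.calibration(n);f=240/np.tan(np.radians(c['fov_y']/2))
    v,u=np.mgrid[:480,:640]
    P=np.stack([(u-c['cx'])/f*d,(v-c['cy'])/f*d,d,np.ones_like(d)],-1)@c['world_from_camera'].T
    P=P[...,:3].copy();P[d<=0]=np.nan;return P
def rect(P,m):
    r=cv2.minAreaRect((P[m][:,:2]*1000).astype(np.float32));return [np.round(x,1) for x in r]
E
python3 - <<'E'
from h import *
z=np.load('top0.npz');P=cloud('top',z['d']);p=z['p'].astype(int);Z=P[...,2]
def box(u0,u1,v0,v1):
    m=np.zeros((480,640),bool);m[v0:v1,u0:u1]=1;return m
print('bench',np.nanmedian(Z[300:320,200:240]),np.nanstd(Z[300:320,260:300]))
m=box(425,480,225,285)&(Z>.075);print('module',rect(P,m),np.nanmedian(Z[m]),m.sum())
m=box(405,450,170,220)&(Z>.035);print('blank',rect(P,m),np.nanmedian(Z[m]))
m=box(355,390,190,255)&(Z>.008);print('bar',rect(P,m),np.nanmedian(Z[m]))
w=p.min(2)>125
for b in[(215,240,200,250),(268,294,195,245)]:
    m=box(*b)&(Z>.085)&(Z<.115)&w;print('inmod',rect(P,m),np.nanmedian(Z[m]),m.sum())
m=box(205,312,180,262)&(Z>.098)&(Z<.112)&~w;print('rim',rect(P,m),m.sum())
m=box(180,330,140,262)&(Z>.115);print('flap pts',m.sum(), np.nanmax(Z[m]))
cv2.imwrite('pics/c0.png',cv2.resize(z['p'][135:275,175:335,::-1],None,fx=5,fy=4.2*5/4.2,interpolation=cv2.INTER_CUBIC)[:600])
for v in range(170,262,6):print(v,' '.join('%4d'%(x*1000) if x==x else ' nan' for x in Z[v,184:330:5]))
E
```

```text
bench 0.0018741105310244865 0.0030521837584424525
module [array([ 476.7, -309. ]), array([26.4, 80.6]), np.float64(71.2)] 0.08816458254803794 428
blank [array([ 616.3, -265.8]), array([79.6, 26. ]), np.float64(21.8)] 0.04806895113925569
bar [array([ 556.6, -136.8]), array([ 81.5, 142.2]), np.float64(88.9)] 0.01314790812718114
inmod [array([540.4, 194.4]), array([78.6, 23.6]), np.float64(9.4)] 0.0987505505950752 358
inmod [array([559. ,  75.9]), array([79.1, 23.9]), np.float64(8.6)] 0.09839941450823342 358
rim [array([552.7, 128.2]), array([132.9, 231. ]), np.float64(8.7)] 942
flap pts 5840 0.21971394550760648
170   -1    4  187  188  185  188  180  178  179  171  172  168  167  173  168  165  161  160  160  157  149  150  150    7    0    7    0   -1    4    1
176    1   -2  177  169  172  168  170  166  160  157  153  156  157  150  145  151  147  147  140  138  138  134  132    2    3    3   -1    1    0    5
182    1    1    4  158  155  156  157  nan  144  140  nan  140  141  137  139  133  129  127  126  123  120  117  113    2    2    1  142   -1    4   -4
188    3    1    0  1
[... 1280 characters left out ...]
  38   13    5    8   37   43   72   56   42   40   33    4   25    5    3    0    7
242    4  152  145  134  119  110   79   13   34   97   98   41   38   37   22    6   39   34   36   38   38  107  103   94   74   20    3    3    3    3
248    0    2  147  136  122  108   83   20   36   37   36   37   35   37  106  104   93   91   59   38   29    8    3    7   -1    0   -1    2    5    3
254    9    0    1    3    3    2  100  106  110   95   84   61   47   31    2    6    0   -2   -2   -3    4    0    2    3    0    2    0    4    6   -2
260    0    2    4    7   -1   -2    2   23   28   10   -2    1   -3    0    3   -2    0    0    6    2    4    3   -1  nan   -1    6    3    0   -2    2
```

View pics/c0.png

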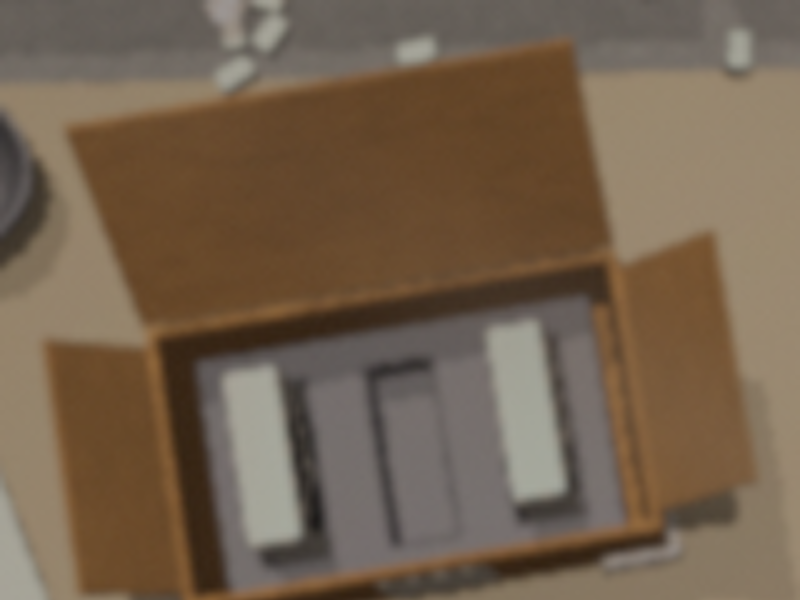

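The crop shows the free slot centred at about (415,452) in the crop, midway between the two white modules. The depth heights agree with the given sizes: module 88 mm, blank 48 mm, seated modules 98 mm, tray about 38 mm. Both flaps and the lid lean outward. I'll fit those angles and compute the first move.

```bash
cat >> h.py <<'E'
YAW=np.radians(8.9);S=np.array([.5497,.1352])   # carton yaw, slot centre
R=np.array([[np.cos(YAW),-np.sin(YAW)],[np.sin(YAW),np.cos(YAW)]])
def go(xyz,ydir=None,verbose=True):
    """shift (normalised) to world TCP xyz, tool-y line at ydir degrees"""
    s=sensors.get_state();q=s['eef_rot'];from scipy.spatial.transform import Rotation as T
    M=T.from_quat(q).as_matrix();d=M.T@(np.array(xyz)-s['tool_pos'])
    a=np.degrees(np.arctan2(M[1,1],M[0,1]));t=0 if ydir is None else -((ydir-a+90)%180-90)
    print('t%.2f'%s['clock'],'pos',np.round(s['tool_pos'],4),'ydir %.2f'%a,'SHIFT',np.round(d/.3,3),'TURN %.4f'%(t/360),'mm %.0f deg %.0f'%(np.linalg.norm(d)*1e3,t))
def c2w(x,y,z,C): return [*(np.array(C)+R@[x,y]),z]
E
python3 - <<'E'
from h import *
z=np.load('top0.npz');P=cloud('top',z['d']);p=z['p'].astype(int)
Q=P.copy();Q[...,:2]=(P[...,:2]-S)@R
w=p.min(2)
for n,m,ax in(('right',(Q[...,1]<-95)&(abs(Q[...,0])<50),1),('left',(Q[...,1]>95)&(abs(Q[...,0])<50),1),('lid',(Q[...,0]>58)&(abs(Q[...,1])<95),0)):
    pass
Q*=1000
def fit(n,m,ax,z0):
    a,b=Q[...,ax][m],Q[...,2][m]
    k=np.polyfit(b,a,1);print(n,m.sum(),'crease',np.polyval(k,z0),'elev deg',np.degrees(np.arctan2(1,abs(k[0]))),'max z',b.max(),'resid',np.std(a-np.polyval(k,b)), 'range',np.percentile(a,[1,99]), 'other',np.percentile(Q[...,1-ax][m],[0.5,99.5]))
br=(p[...,0]-p[...,2]>25)
fit('right',br&(Q[...,2]>116)&(Q[...,1]<-90)&(Q[...,1]>-200)&(abs(Q[...,0])<52),1,108)
fit('left',br&(Q[...,2]>116)&(Q[...,1]>90)&(Q[...,1]<200)&(abs(Q[...,0])<52),1,108)
fit('lid',br&(Q[...,2]>122)&(Q[...,0]>50)&(Q[...,0]<200)&(abs(Q[...,1])<90),0,113)
m=br&(Q[...,2]>98)&(Q[...,2]<112)&(Q[...,0]<-45)&(abs(Q[...,1])<90)&(Q[...,0]>-80);print('-x rim',np.percentile(Q[...,0][m],[3,50,97]))
go([.4767,-.309,.15],71.2)
E
```

```text
right 754 crease -114.236026952939 elev deg 45.15214365973186 max z 153.10863868796164 resid 2.8283662298740495 range [-157.57844923 -119.26774215] other [-51.74750234  51.16658687]
left 813 crease 102.22622291284729 elev deg 57.54652173508947 max z 161.24522227298942 resid 2.2133315094125625 range [105.94858364 136.2777384 ] other [-51.29061452  51.79542408]
lid 3237 crease 65.1386438625448 elev deg 57.88676941093159 max z 219.71394550760647 resid 2.228441487349856 range [ 70.56887795 131.35590435] other [-89.05917136  89.11615444]
-x rim [-64.21419217 -62.28028781 -59.8537594 ]
t0.10 pos [ 0.2069 -0.5892  0.238 ] ydir -70.64 SHIFT [ 1.158 -0.582  0.294] TURN 0.1060 mm 399 deg 38
```

Request:
send_rows(rows="0.95 -0.5 0 0.106; 0.95 -0.5 0 0.106; 0.95 -0.5 0 0.106; 0.95 -0.5 0 0.106; 0.95 -0.5 0 0.106; 0.95 -0.5 0 0.106; 0.95 -0.5 0 0.106; 0.95 -0.5 0 0.106; 0.95 -0.5 0 0.106; 0.95 -0.5 0 0.106", jaw=-1)

```text
clock: 0.93
tool_pos: [0.4279, -0.3514, 0.2384]
eef_rot: [0.987, -0.161, -0.0, -0.001]
contact_force: [-1.3, 0.1, -0.7]
opening: 1.001
finger_force: 0.0
```

```bash
python3 -c "
from h import *
go([.4767,-.309,.12],71.2)"
```

```text
t0.93 pos [ 0.4279 -0.3514  0.2384] ydir -108.50 SHIFT [ 0.109 -0.185  0.395] TURN 0.0008 mm 135 deg 0
```

Over the module: level first, then down to grasp height (TCP z about 0.053).

Request:
send_rows(rows="0.11 -0.185 0.1 0.001; 0.11 -0.185 0.2 0.001; 0.11 -0.185 0.28 0.001; 0.11 -0.185 0.36 0.001; 0.11 -0.185 0.4 0.001; 0.11 -0.185 0.4 0.001; 0.11 -0.185 0.4 0.001")

```text
clock: 1.52
tool_pos: [0.474, -0.3132, 0.1183]
eef_rot: [0.986, -0.168, -0.001, 0.0]
contact_force: [-0.1, 0.2, 0.3]
opening: 0.996
finger_force: 0.0
```

```bash
python3 -c "
from h import *
go([.4767,-.309,.053],71.2)
p,d=eyes.snapshot('side');cv2.imwrite('pics/s1.png',cv2.resize(p[100:250,280:480,::-1],None,fx=3,fy=3))"
```

```text
t1.52 pos [ 0.474  -0.3132  0.1183] ydir -109.31 SHIFT [ 0.004 -0.016  0.218] TURN -0.0014 mm 65 deg -1
```

View pics/s1.png

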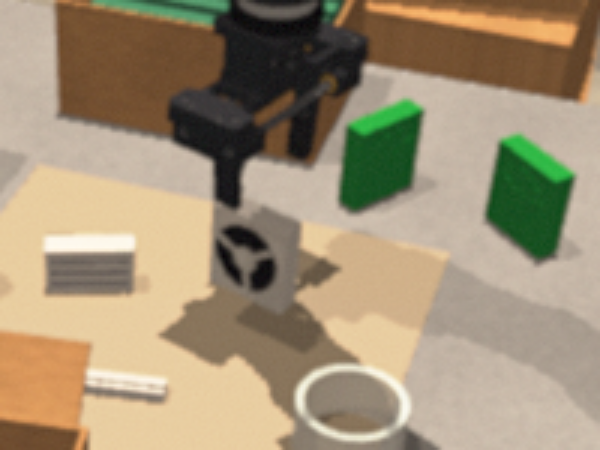

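The fingers straddle the module's top edge (module at about (255,255) in the crop). Descend, then close gently.

Request:
send_rows(rows="0.004 -0.016 0.08 -0.001; 0.004 -0.016 0.16 -0.001; 0.004 -0.016 0.22 -0.001; 0.004 -0.016 0.22 -0.001; 0.004 -0.016 0.22 -0.001")

```text
clock: 1.98
tool_pos: [0.4781, -0.3085, 0.0535]
eef_rot: [0.986, -0.164, 0.0, 0.0]
contact_force: [0.4, -1.0, 0.8]
opening: 0.996
finger_force: 0.0
```

Request:
send_rows(rows="0 0 0 0; 0 0 0 0; 0 0 0 0; 0 0 0 0; 0 0 0 0; 0 0 0 0; 0 0 0 0; 0 0 0 0", jaw=1, force=25)

```text
clock: 2.65
tool_pos: [0.4782, -0.3077, 0.0528]
eef_rot: [0.987, -0.163, 0.0, 0.0]
contact_force: [-0.2, -0.4, -0.8]
opening: 0.419
finger_force: 0.0
```

```bash
python3 -c "
from h import *
go([.4767,-.309,.053],71.2);print(sensors.get_state()['opening']*88)"
```

```text
t2.65 pos [ 0.4782 -0.3077  0.0528] ydir -108.80 SHIFT [-0.003  0.006 -0.001] TURN -0.0000 mm 2 deg -0
36.858833290392134
```

Still closing; wait more.

Request:
send_rows(rows="0 0 0 0; 0 0 0 0; 0 0 0 0; 0 0 0 0; 0 0 0 0; 0 0 0 0")

```text
clock: 3.15
tool_pos: [0.4781, -0.3077, 0.0526]
eef_rot: [0.987, -0.163, -0.0, 0.0]
contact_force: [0.2, -0.8, -1.1]
opening: 0.286
finger_force: 24.8
```

Request:
send_rows(rows="0 0 -0.1 0; 0 0 -0.2 0; 0 0 -0.3 0; 0 0 -0.4 0; 0 0 -0.5 0; 0 0 -0.6 0; 0 0 -0.65 0; 0 0 -0.65 0")

```text
clock: 3.82
tool_pos: [0.4799, -0.3087, 0.2513]
eef_rot: [0.987, -0.163, 0.003, 0.001]
contact_force: [0.4, -0.1, -2.0]
opening: 0.281
finger_force: 24.8
```

```bash
python3 -c "
from h import *
print(sensors.get_state()['opening']*88)
C=S+R@[.0005,-.006];print(C)
go([*S,.24],98.9)
p,d=eyes.snapshot('side');cv2.imwrite('pics/s2.png',cv2.resize(p[50:250,280:480,::-1],None,fx=3,fy=3))"
```

```text
24.750679513333804
[0.55112224 0.1293496 ]
t3.82 pos [ 0.4799 -0.3087  0.2513] ydir -108.81 SHIFT [-0.257 -1.476  0.034] TURN -0.0770 mm 450 deg -28
```

View pics/s2.png

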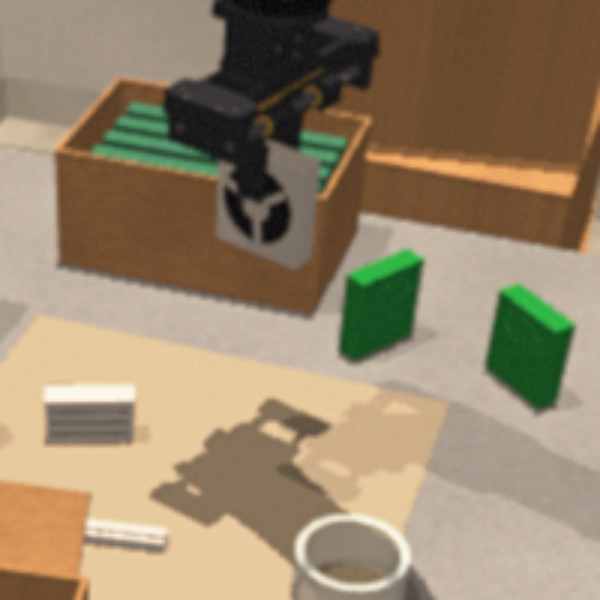

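Lifted upright and held (fan face at (258,205) in the crop). Carry it over.

Request:
send_rows(rows="-0.01 -0.06 0 -0.005; -0.03 -0.16 0 -0.015; -0.05 -0.28 0 -0.025; -0.07 -0.4 0 -0.035; -0.09 -0.52 0 -0.045; -0.11 -0.64 0 -0.055; -0.13 -0.76 0 -0.065; -0.15 -0.88 0 -0.077; -0.17 -0.96 0 -0.077; -0.17 -0.98 0 -0.077")

```text
clock: 4.7
tool_pos: [0.5235, -0.0063, 0.2457]
eef_rot: [0.997, 0.082, -0.002, -0.002]
contact_force: [0.4, 0.1, -1.5]
opening: 0.28
finger_force: 24.8
```

```bash
python3 -c "
from h import *
go([*S,.24],98.9)"
```

```text
t4.70 pos [ 0.5235 -0.0063  0.2457] ydir -80.58 SHIFT [ 0.163 -0.451  0.02 ] TURN 0.0015 mm 144 deg 1
```

Request:
send_rows(rows="0.03 -0.08 0 0; 0.07 -0.18 0 0.001; 0.11 -0.3 0 0.001; 0.15 -0.4 0 0.001; 0.163 -0.451 0 0.001; 0.163 -0.451 0 0.001; 0.163 -0.451 0 0.001; 0.163 -0.451 0 0.001")

```text
clock: 5.37
tool_pos: [0.5513, 0.1259, 0.2464]
eef_rot: [0.997, 0.073, -0.001, 0.001]
contact_force: [-0.3, -0.1, -0.7]
opening: 0.281
finger_force: 24.8
```

```bash
python3 -c "
from h import *
go([*S,.105],98.9)"
```

```text
t5.37 pos [0.5513 0.1259 0.2464] ydir -81.58 SHIFT [ 0.001 -0.032  0.471] TURN -0.0013 mm 142 deg -0
```

Request:
send_rows(rows="0 0 0 0; 0 0 0 0; 0 0 0 0")

```text
clock: 5.62
tool_pos: [0.552, 0.1269, 0.2477]
eef_rot: [0.997, 0.074, -0.0, 0.0]
contact_force: [-0.2, -0.5, -0.8]
opening: 0.279
finger_force: 24.8
```

```bash
python3 -c "
from h import *
go([*S,.105],98.9)"
```

```text
t5.62 pos [0.552  0.1269 0.2477] ydir -81.57 SHIFT [-0.003 -0.029  0.476] TURN -0.0013 mm 143 deg -0
```

Request:
send_rows(rows="-0.003 -0.029 0 -0.001; -0.003 -0.029 0.08 -0.001; -0.003 -0.029 0.16 -0.001; -0.003 -0.029 0.24 -0.001; -0.003 -0.029 0.32 -0.001; -0.003 -0.029 0.38 -0.001; -0.003 -0.029 0.4 -0.001; -0.003 -0.029 0.4 -0.001; -0.003 -0.029 0.4 -0.001")

```text
clock: 6.37
tool_pos: [0.5502, 0.1372, 0.1283]
eef_rot: [0.997, 0.078, 0.0, -0.0]
contact_force: [0.3, 0.4, -1.6]
opening: 0.285
finger_force: 24.8
```

```bash
python3 -c "
from h import *
go([*S,.098],98.9)
p,d=eyes.snapshot('top');cv2.imwrite('pics/t3.png',cv2.resize(p[160:280,175:335,::-1],None,fx=4,fy=4))"
```

```text
t6.37 pos [0.5502 0.1372 0.1283] ydir -81.07 SHIFT [-0.003  0.006  0.101] TURN 0.0001 mm 30 deg 0
```

View pics/t3.png

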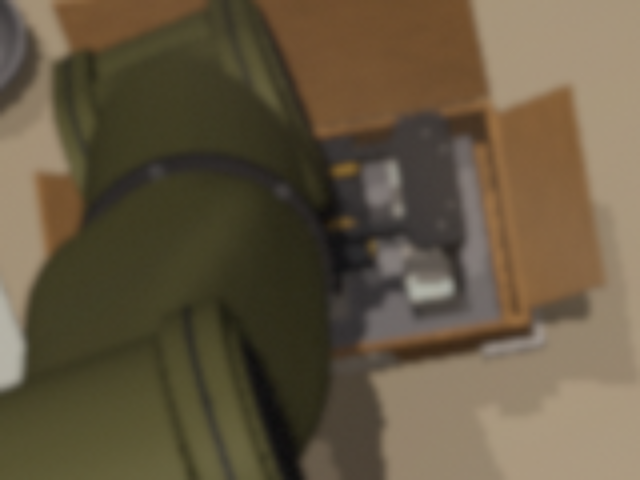

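The arm hides the slot, but the gripper clears both neighbours (right one at (430,285)). Lower slowly and watch the force.

Request:
send_rows(rows="-0.003 0.006 0.03 0; -0.003 0.006 0.06 0; -0.003 0.006 0.09 0; -0.003 0.006 0.1 0; -0.003 0.006 0.115 0; -0.003 0.006 0.13 0; -0.003 0.006 0.13 0")

```text
clock: 7.0
tool_pos: [0.5489, 0.1348, 0.0878]
eef_rot: [0.997, 0.078, -0.0, 0.0]
contact_force: [0.3, 1.2, -1.2]
opening: 0.284
finger_force: 24.8
```

```bash
python3 -c "
from h import *
go([*S,.064],98.9)"
```

```text
t7.00 pos [0.5489 0.1348 0.0878] ydir -81.08 SHIFT [ 0.003 -0.001  0.079] TURN 0.0001 mm 24 deg 0
```

Underside about 35 mm, below the tray top, no resistance. Go on to the bottom.

Request:
send_rows(rows="0.003 0 0.02 0; 0.003 0 0.04 0; 0.003 0 0.06 0; 0.003 0 0.07 0; 0.003 0 0.08 0; 0.003 0 0.08 0; 0.003 0 0.08 0")

```text
clock: 7.58
tool_pos: [0.55, 0.135, 0.0646]
eef_rot: [0.997, 0.078, -0.0, 0.0]
contact_force: [0.3, 0.1, -1.3]
opening: 0.284
finger_force: 24.8
```

```bash
python3 -c "
from h import *
go([*S,.062],98.9)"
```

```text
t7.58 pos [0.55   0.135  0.0646] ydir -81.08 SHIFT [-0.001 -0.001  0.009] TURN 0.0001 mm 3 deg 0
```

Request:
send_rows(rows="0 0 0.004 0; 0 0 0.008 0; 0 0 0.008 0; 0 0 0.008 0")

```text
clock: 7.92
tool_pos: [0.5505, 0.1351, 0.0626]
eef_rot: [0.997, 0.078, 0.0, -0.0]
contact_force: [0.4, 0.2, 1.3]
opening: 0.283
finger_force: 24.8
```

Contact at the bottom. Release with limited opening (about 44 mm).

Request:
send_rows(rows="0 0 0 0; 0 0 0 0; 0 0 0 0; 0 0 0 0; 0 0 0 0; 0 0 0 0", jaw=0.1)

```text
clock: 8.42
tool_pos: [0.5501, 0.135, 0.0623]
eef_rot: [0.997, 0.078, -0.0, 0.0]
contact_force: [0.3, 0.5, 0.1]
opening: 0.448
finger_force: 0.0
```

Request:
send_rows(rows="0 0 -0.05 0; 0 0 -0.15 0; 0 0 -0.25 0; 0 0 -0.35 0; 0 0 -0.45 0; 0 0 -0.55 0; 0 0 -0.65 0; 0 0 -0.7 0; 0 0 -0.7 0")

```text
clock: 9.17
tool_pos: [0.5522, 0.1356, 0.2761]
eef_rot: [0.997, 0.078, 0.004, -0.001]
contact_force: [-0.2, 0.6, 0.3]
opening: 0.452
finger_force: 0.0
```

```bash
cat >> h.py <<'E'
C=S+R@[.0005,-.006]
E
python3 -c "
from h import *
p,d=eyes.snapshot('side');cv2.imwrite('pics/s4.png',cv2.resize(p[150:370,160:400,::-1],None,fx=2.5,fy=2.5))
go(c2w(0,-.18,.27,C),98.9)"
```

```text
t9.22 pos [0.551  0.1352 0.2739] ydir -81.09 SHIFT [-0.003  0.619  0.013] TURN 0.0000 mm 186 deg 0
```

View pics/s4.png

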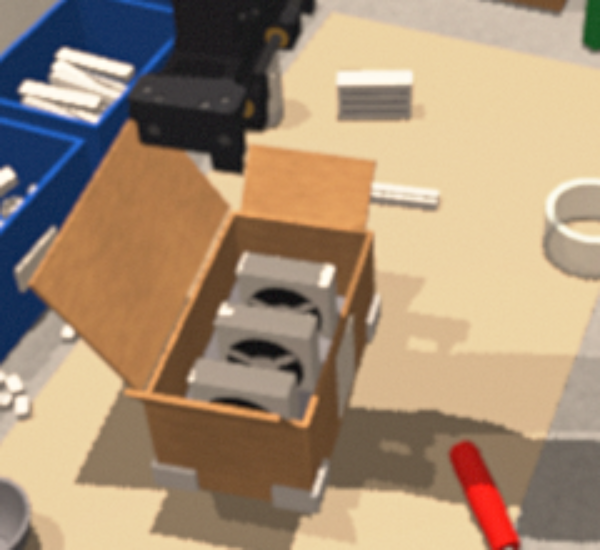

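The loose module is seated level with its neighbours (three equal tops, the middle one at (265,330)). Now shut the fingers and go outside the right flap.

Request:
send_rows(rows="0 0.1 0 0; 0 0.22 0 0; 0 0.34 0 0; 0 0.46 0 0; 0 0.56 0 0; 0 0.62 0 0; 0 0.63 0.08 0; 0 0.63 0.2 0; 0 0.63 0.3 0; 0 0.63 0.3 0", jaw=1)

```text
clock: 10.05
tool_pos: [0.574, -0.0516, 0.1755]
eef_rot: [0.997, 0.078, -0.007, -0.001]
contact_force: [-0.3, -0.7, -0.8]
opening: 0.005
finger_force: 0.0
```

```bash
python3 -c "
from h import *
go(c2w(0,-.185,.12,C),98.9)
print(sensors.get_state()['opening'])"
```

```text
t10.05 pos [ 0.574  -0.0516  0.1755] ydir -81.08 SHIFT [0.021 0.009 0.185] TURN 0.0001 mm 56 deg 0
0.005371429566961709
```

Request:
send_rows(rows="0.02 0.009 0.06 0; 0.02 0.009 0.12 0; 0.02 0.009 0.17 0; 0.02 0.009 0.185 0; 0.02 0.009 0.185 0; 0.02 0.009 0.185 0")

```text
clock: 10.55
tool_pos: [0.586, -0.0534, 0.1275]
eef_rot: [0.997, 0.078, 0.0, 0.0]
contact_force: [-0.2, -0.2, 0.2]
opening: 0.007
finger_force: 0.0
```

```bash
python3 -c "
from h import *
for y,z in((-.166,.123),(-.155,.133),(-.14,.139),(-.1285,.151),(-.1055,.147)): go(c2w(0,y,z,C),98.9)
print(sensors.get_state()['contact_force'])"
```

```text
t10.55 pos [ 0.586  -0.0534  0.1275] ydir -81.08 SHIFT [-0.021 -0.066  0.015] TURN 0.0001 mm 21 deg 0
t10.55 pos [ 0.586  -0.0534  0.1275] ydir -81.08 SHIFT [-0.021 -0.103 -0.018] TURN 0.0001 mm 32 deg 0
t10.55 pos [ 0.586  -0.0534  0.1275] ydir -81.08 SHIFT [-0.021 -0.153 -0.038] TURN 0.0001 mm 48 deg 0
t10.55 pos [ 0.586  -0.0534  0.1275] ydir -81.08 SHIFT [-0.021 -0.191 -0.078] TURN 0.0001 mm 62 deg 0
t10.55 pos [ 0.586  -0.0534  0.1275] ydir -81.08 SHIFT [-0.021 -0.268 -0.065] TURN 0.0001 mm 83 deg 0
[-0.15897985 -0.16233041  0.15275638]
```

Swing the right flap up slowly along its arc.

Request:
send_rows(rows="-0.02 -0.035 0.01 0; -0.02 -0.066 0.01 0; -0.02 -0.085 -0.005 0; -0.02 -0.103 -0.018 0; -0.02 -0.128 -0.028 0; -0.02 -0.153 -0.038 0; -0.02 -0.175 -0.06 0; -0.02 -0.191 -0.078 0; -0.02 -0.191 -0.078 0")

```text
clock: 11.3
tool_pos: [0.5715, 0.0048, 0.1514]
eef_rot: [0.997, 0.079, 0.001, -0.001]
contact_force: [-0.8, 0.4, -0.1]
opening: 0.005
finger_force: 0.0
```

```bash
python3 -c "
from h import *
for y,z in((-.1285,.151),(-.1055,.147),(-.0875,.132),(-.081,.118),(-.0795,.110)): go(c2w(0,y,z,C),98.9)
p,d=eyes.snapshot('side');cv2.imwrite('pics/s5.png',cv2.resize(p[150:370,160:400,::-1],None,fx=2.5,fy=2.5))"
```

```text
t11.30 pos [0.5715 0.0048 0.1514] ydir -80.92 SHIFT [-0.003  0.008  0.001] TURN 0.0005 mm 3 deg 0
t11.30 pos [0.5715 0.0048 0.1514] ydir -80.92 SHIFT [-0.003 -0.069  0.015] TURN 0.0005 mm 21 deg 0
t11.30 pos [0.5715 0.0048 0.1514] ydir -80.92 SHIFT [-0.003 -0.129  0.065] TURN 0.0005 mm 43 deg 0
t11.30 pos [0.5715 0.0048 0.1514] ydir -80.92 SHIFT [-0.003 -0.15   0.111] TURN 0.0005 mm 56 deg 0
t11.30 pos [0.5715 0.0048 0.1514] ydir -80.92 SHIFT [-0.003 -0.155  0.138] TURN 0.0005 mm 62 deg 0
```

View pics/s5.png

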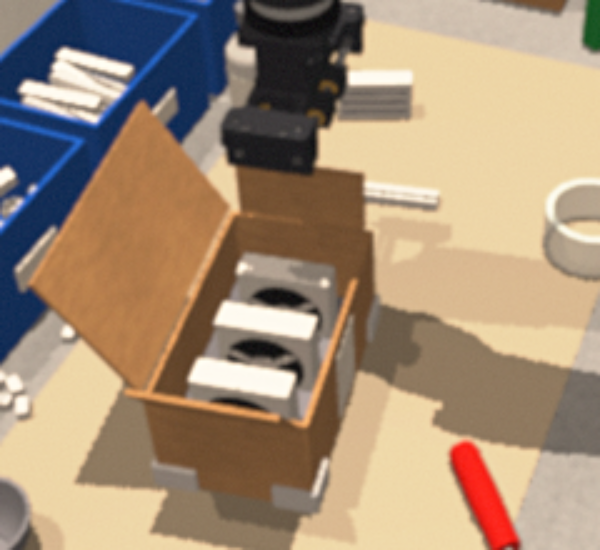

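The right flap (305,190) now stands about upright in front of the fingers. Carry it over and down.

Request:
send_rows(rows="0 -0.025 0.003 0; 0 -0.05 0.008 0; 0 -0.069 0.015 0; 0 -0.1 0.038 0; 0 -0.129 0.065 0; 0 -0.143 0.09 0; 0 -0.15 0.111 0; 0 -0.155 0.13 0; 0 -0.155 0.14 0; 0 -0.155 0.142 0")

```text
clock: 12.18
tool_pos: [0.5634, 0.0494, 0.11]
eef_rot: [0.997, 0.078, 0.0, -0.001]
contact_force: [-7.2, 2.4, 32.2]
opening: -0.001
finger_force: 16.2
```

```bash
python3 -c "
from h import *
go(c2w(0,-.0795,.110,C),98.9)
go(c2w(0,.18,.24,C),98.9)"
```

```text
t12.18 pos [0.5634 0.0494 0.11  ] ydir -81.06 SHIFT [ 0.001 -0.005 -0.   ] TURN 0.0001 mm 1 deg 0
t12.18 pos [0.5634 0.0494 0.11  ] ydir -81.06 SHIFT [ 0.001 -0.87  -0.432] TURN 0.0001 mm 291 deg 0
```

Flat (32 N, within limits; press less next time). Over to the left flap.

Request:
send_rows(rows="0 0 -0.12 0; 0 -0.05 -0.25 0; 0 -0.15 -0.38 0; 0 -0.27 -0.43 0; 0 -0.39 -0.43 0; 0 -0.51 -0.43 0; 0 -0.63 -0.43 0; 0 -0.75 -0.43 0; 0 -0.86 -0.43 0; 0 -0.87 -0.43 0")

```text
clock: 13.02
tool_pos: [0.5199, 0.3145, 0.2355]
eef_rot: [0.997, 0.083, -0.001, -0.003]
contact_force: [-0.4, 1.0, 0.2]
opening: 0.005
finger_force: 0.0
```

```bash
python3 -c "
from h import *
go(c2w(0,.18,.13,C),98.9)"
```

```text
t13.02 pos [0.5199 0.3145 0.2355] ydir -80.52 SHIFT [0.008 0.028 0.352] TURN 0.0016 mm 106 deg 1
```

Request:
send_rows(rows="0.008 0.015 0 0.001; 0.008 0.015 0.1 0.001; 0.008 0.015 0.2 0.001; 0.008 0.015 0.29 0.001; 0.008 0.015 0.34 0.001; 0.008 0.015 0.35 0.001; 0.008 0.015 0.35 0.001; 0.008 0.015 0.35 0.001")

```text
clock: 13.68
tool_pos: [0.5275, 0.3006, 0.1322]
eef_rot: [0.997, 0.074, 0.001, 0.0]
contact_force: [0.6, -0.4, 0.6]
opening: 0.001
finger_force: 0.0
```

```bash
python3 -c "
from h import *
for y,z in((.157,.133),(.14,.139),(.1285,.151),(.1055,.147),(.0875,.132),(.081,.118),(.0795,.111)): go(c2w(0,y,z,C),98.9)"
```

```text
t13.68 pos [0.5275 0.3006 0.1322] ydir -81.56 SHIFT [-0.01   0.053 -0.003] TURN -0.0013 mm 16 deg -0
t13.68 pos [0.5275 0.3006 0.1322] ydir -81.56 SHIFT [-0.009  0.11  -0.023] TURN -0.0013 mm 34 deg -0
t13.68 pos [0.5275 0.3006 0.1322] ydir -81.56 SHIFT [-0.009  0.148 -0.063] TURN -0.0013 mm 48 deg -0
t13.68 pos [0.5275 0.3006 0.1322] ydir -81.56 SHIFT [-0.009  0.225 -0.049] TURN -0.0013 mm 69 deg -0
t13.68 pos [0.5275 0.3006 0.1322] ydir -81.56 SHIFT [-0.008  0.285  0.001] TURN -0.0013 mm 85 deg -0
t13.68 pos [0.5275 0.3006 0.1322] ydir -81.56 SHIFT [-0.008  0.306  0.048] TURN -0.0013 mm 93 deg -0
t13.68 pos [0.5275 0.3006 0.1322] ydir -81.56 SHIFT [-0.008  0.311  0.071] TURN -0.0013 mm 96 deg -0
```

Request:
send_rows(rows="-0.009 0.03 -0.003 -0.001; -0.009 0.053 -0.003 -0.001; -0.009 0.08 -0.013 -0.001; -0.009 0.11 -0.025 -0.001; -0.009 0.13 -0.045 -0.001; -0.009 0.148 -0.063 -0.001; -0.009 0.175 -0.06 -0.001; -0.009 0.2 -0.055 -0.001; -0.009 0.225 -0.049 -0.001; -0.009 0.225 -0.049 -0.001")

```text
clock: 14.52
tool_pos: [0.534, 0.2319, 0.1457]
eef_rot: [0.997, 0.076, -0.0, 0.001]
contact_force: [-0.4, -1.1, 0.1]
opening: 0.006
finger_force: 0.0
```

```bash
python3 -c "
from h import *
for y,z in((.0875,.132),(.081,.118),(.0795,.111)): go(c2w(0,y,z,C),98.9)"
```

```text
t14.52 pos [0.534  0.2319 0.1457] ydir -81.24 SHIFT [0.004 0.055 0.046] TURN -0.0004 mm 21 deg -0
t14.52 pos [0.534  0.2319 0.1457] ydir -81.24 SHIFT [0.004 0.076 0.093] TURN -0.0004 mm 36 deg -0
t14.52 pos [0.534  0.2319 0.1457] ydir -81.24 SHIFT [0.004 0.081 0.116] TURN -0.0004 mm 43 deg -0
```

Request:
send_rows(rows="0.004 0.028 0.02 0; 0.004 0.055 0.046 0; 0.004 0.068 0.07 0; 0.004 0.076 0.093 0; 0.004 0.08 0.106 0; 0.004 0.081 0.114 0; 0.004 0.081 0.116 0; 0.004 0.081 0.116 0")

```text
clock: 15.18
tool_pos: [0.5382, 0.2114, 0.1111]
eef_rot: [0.997, 0.078, -0.0, -0.0]
contact_force: [0.1, -0.2, 0.1]
opening: 0.003
finger_force: 0.0
```

Request:
send_rows(rows="0 0 -0.1 0; 0 0 -0.22 0; 0 0 -0.34 0; 0 0 -0.46 0; 0 0 -0.56 0; 0 0 -0.6 0; 0 0 -0.6 0")

```text
clock: 15.77
tool_pos: [0.5403, 0.2124, 0.2953]
eef_rot: [0.997, 0.078, 0.004, -0.002]
contact_force: [-0.3, 0.6, 0.3]
opening: 0.003
finger_force: 0.0
```

```bash
python3 -c "
from h import *
p,d=eyes.snapshot('side');cv2.imwrite('pics/s6.png',cv2.resize(p[150:370,160:400,::-1],None,fx=2.5,fy=2.5))
go(c2w(.16,0,.29,C),98.9)"
```

```text
t15.82 pos [0.5391 0.2118 0.293 ] ydir -81.04 SHIFT [0.53  0.278 0.011] TURN 0.0002 mm 180 deg 0
```

View pics/s6.png

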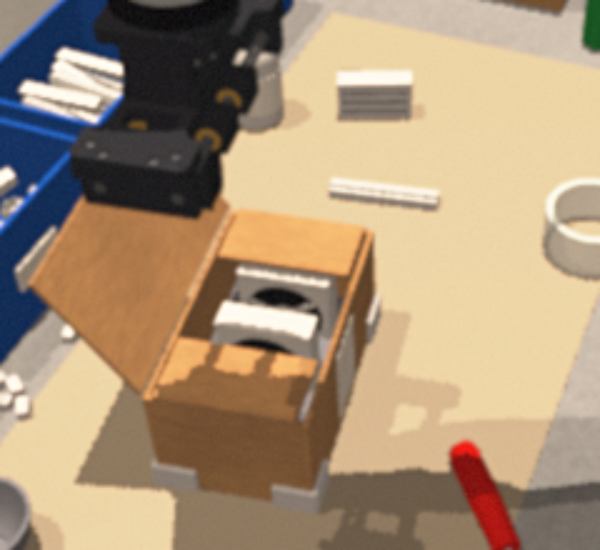

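Both flaps look closed (right (300,240), left (235,375)). I'll check the heights with depth, since the left press read no force.

```bash
python3 -c "
from h import *
p,d=eyes.snapshot('side');Q=cloud('side',d);Q[...,:2]=(Q[...,:2]-C)@R
for s in(1,-1):
  y=Q[...,1]*s;m=(abs(Q[...,0])<.045)&(y>.05)&(y<.102)&(Q[...,2]>.095)&(Q[...,2]<.13)
  k=np.polyfit(y[m],Q[...,2][m],1);print(s,m.sum(),np.median(Q[...,2][m]),'z at edge/crease',np.polyval(k,[.047,.107]))
Y=Q[...,1];m=(abs(Y)<.09)&(Q[...,0]>.075)&(Q[...,0]<.16)&(Q[...,2]>.12)&(Q[...,2]<.23)
k=np.polyfit(Q[...,2][m],Q[...,0][m],1);print('lid',np.degrees(np.arctan2(1,k[0])),np.polyval(k,[.113,.215]))
"
```

```text
1 994 0.10858967969348271 z at edge/crease [0.10863206 0.10857646]
-1 725 0.10832460080796602 z at edge/crease [0.10806234 0.10829198]
lid 58.03746460105646 [0.06633804 0.12998201]
```

Both flaps are flat at 108 mm. Now over the lid's edge, outside it.

Request:
send_rows(rows="0.08 0.05 0 0; 0.18 0.1 0 0; 0.28 0.16 0 0; 0.38 0.22 0 0; 0.47 0.27 0 0; 0.53 0.278 0 0; 0.54 0.278 0.03 0; 0.54 0.278 0.06 0; 0.54 0.278 0.06 0; 0.54 0.278 0.06 0")

```text
clock: 16.7
tool_pos: [0.7093, 0.1546, 0.2715]
eef_rot: [0.997, 0.079, -0.002, 0.0]
contact_force: [-0.5, -1.0, 0.3]
opening: 0.004
finger_force: 0.0
```

```bash
python3 -c "
from h import *
go(c2w(.16,0,.187,C),98.9)"
```

```text
t16.70 pos [0.7093 0.1546 0.2715] ydir -80.98 SHIFT [0.001 0.002 0.282] TURN 0.0003 mm 84 deg 0
```

Request:
send_rows(rows="0 0 0.08 0; 0 0 0.16 0; 0 0 0.23 0; 0 0 0.27 0; 0 0 0.28 0; 0 0 0.28 0; 0 0 0.28 0")

```text
clock: 17.28
tool_pos: [0.7123, 0.1541, 0.191]
eef_rot: [0.997, 0.078, 0.001, -0.0]
contact_force: [1.3, -0.1, -0.7]
opening: 0.006
finger_force: 0.0
```

```bash
python3 -c "
from h import *
for x,z in((.141,.186),(.118,.198),(.097,.203),(.077,.206),(.052,.204)): go(c2w(x,0,z,C),98.9)"
```

```text
t17.28 pos [0.7123 0.1541 0.191 ] ydir -81.07 SHIFT [-0.073 -0.002  0.016] TURN 0.0001 mm 23 deg 0
t17.28 pos [0.7123 0.1541 0.191 ] ydir -81.07 SHIFT [-0.15  -0.002 -0.024] TURN 0.0001 mm 46 deg 0
t17.28 pos [0.7123 0.1541 0.191 ] ydir -81.07 SHIFT [-0.22  -0.002 -0.041] TURN 0.0001 mm 67 deg 0
t17.28 pos [0.7123 0.1541 0.191 ] ydir -81.07 SHIFT [-0.287 -0.002 -0.051] TURN 0.0001 mm 87 deg 0
t17.28 pos [0.7123 0.1541 0.191 ] ydir -81.07 SHIFT [-0.37  -0.002 -0.044] TURN 0.0001 mm 112 deg 0
```

Request:
send_rows(rows="-0.04 0 0.01 0; -0.073 0 0.012 0; -0.11 0 -0.004 0; -0.15 0 -0.024 0; -0.185 0 -0.033 0; -0.22 0 -0.041 0; -0.255 0 -0.047 0; -0.287 0 -0.051 0; -0.33 0 -0.048 0; -0.37 0 -0.044 0")

```text
clock: 18.12
tool_pos: [0.6034, 0.1369, 0.2051]
eef_rot: [0.997, 0.078, 0.003, -0.001]
contact_force: [0.7, 0.2, -0.5]
opening: 0.004
finger_force: 0.4
```

```bash
python3 -c "
from h import *
for x,z in((.029,.195),(.0086,.181),(-.0073,.162),(-.0178,.1395),(-.0213,.123),(-.022,.115)): go(c2w(x,0,z,C),98.9)
p,d=eyes.snapshot('side');cv2.imwrite('pics/s7.png',cv2.resize(p[150:370,160:400,::-1],None,fx=2.5,fy=2.5))"
```

```text
t18.12 pos [0.6034 0.1369 0.2051] ydir -81.09 SHIFT [-0.079 -0.002  0.033] TURN 0.0000 mm 26 deg 0
t18.12 pos [0.6034 0.1369 0.2051] ydir -81.09 SHIFT [-0.148 -0.002  0.079] TURN 0.0000 mm 50 deg 0
t18.12 pos [0.6034 0.1369 0.2051] ydir -81.09 SHIFT [-0.201 -0.002  0.142] TURN 0.0000 mm 74 deg 0
t18.12 pos [0.6034 0.1369 0.2051] ydir -81.09 SHIFT [-0.236 -0.002  0.217] TURN 0.0000 mm 96 deg 0
t18.12 pos [0.6034 0.1369 0.2051] ydir -81.09 SHIFT [-0.248 -0.002  0.272] TURN 0.0000 mm 111 deg 0
t18.12 pos [0.6034 0.1369 0.2051] ydir -81.09 SHIFT [-0.251 -0.002  0.299] TURN 0.0000 mm 117 deg 0
```

View pics/s7.png

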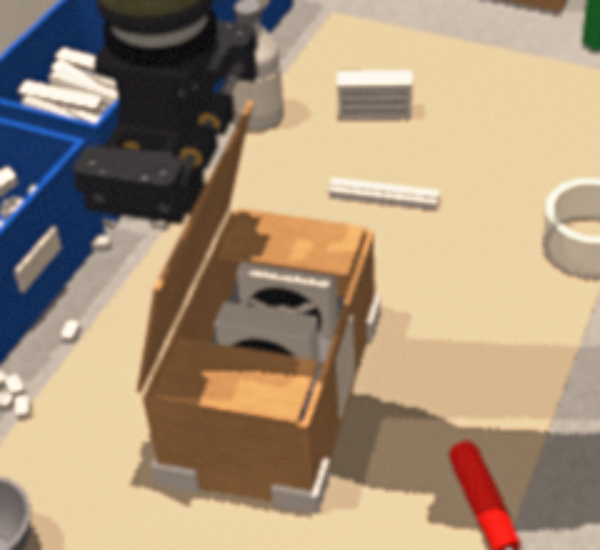

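The lid (195,250) is just past upright. Fold it over and down.

Request:
send_rows(rows="-0.04 0 0.015 0; -0.079 0 0.033 0; -0.115 0 0.055 0; -0.148 0 0.079 0; -0.176 0 0.11 0; -0.201 0 0.142 0; -0.22 0 0.18 0; -0.236 0 0.217 0; -0.243 0 0.245 0; -0.248 0 0.265 0")

```text
clock: 19.0
tool_pos: [0.5296, 0.1253, 0.1234]
eef_rot: [0.997, 0.078, 0.001, -0.0]
contact_force: [0.3, 0.4, 1.2]
opening: 0.001
finger_force: 0.3
```

```bash
python3 -c "
from h import *
go(c2w(-.022,0,.115,C),98.9)"
```

```text
t19.00 pos [0.5296 0.1253 0.1234] ydir -81.08 SHIFT [-0.    -0.002  0.028] TURN 0.0001 mm 8 deg 0
```

Request:
send_rows(rows="0 0 0.01 0; 0 0 0.02 0; 0 0 0.026 0; 0 0 0.028 0; 0 0 0.028 0; 0 0 0.028 0")

```text
clock: 19.5
tool_pos: [0.5289, 0.1251, 0.1154]
eef_rot: [0.997, 0.078, 0.001, -0.0]
contact_force: [-0.5, -0.2, 4.7]
opening: 0.004
finger_force: 2.4
```

Request:
send_rows(rows="0 0 -0.05 0; 0 0 -0.15 0; 0 0 -0.25 0; 0 0 -0.35 0; 0 0 -0.4 0; 0 0 -0.4 0; 0 0 -0.4 0")

```text
clock: 20.08
tool_pos: [0.5289, 0.125, 0.2353]
eef_rot: [0.997, 0.078, 0.001, -0.0]
contact_force: [-0.5, 0.6, -0.0]
opening: 0.003
finger_force: 0.0
```

```bash
python3 -c "
from h import *
p,d=eyes.snapshot('side');Q=cloud('side',d);Q[...,:2]=(Q[...,:2]-C)@R
x=Q[...,0];m=(abs(Q[...,1])<.1)&(abs(x)<.055)&(Q[...,2]>.09)&(Q[...,2]<.15)
k=np.polyfit(x[m],Q[...,2][m],1);print(m.sum(),k,np.polyval(k,[-.058,.064]))
print(sensors.get_state()['contact_force'])"
```

```text
4031 [1.78971028e-05 1.13443978e-01] [0.11344294 0.11344512]
[ 0.75480501 -0.09743715 -0.90619748]
```

The lid is flat: slope about 0, and its top surface reads 113 mm. Camera heights read about 1.5 mm low, as they did on the flaps. Handing in.

```bash
python3 -c "
from plant import finish_job
print(finish_job())"
```

```text
the job is handed in; nothing more can be done
None
```

The fan module is seated in the middle slot and released, both end flaps and then the lid are folded flat, and the job was handed in at about 20 s; no verdict came back.

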